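# Close the screw-top clip jar and stand it on its coaster

## Task

The lid of the glass clip jar is only resting loose on the jar's thread. Without taking it off, turn it backward (counter-clockwise from above) until it drops past the thread starts, then screw it forward (clockwise) until it is fully down and stops turning on the jar. Then move the closed jar, keeping it upright, and stand it in the middle of the round wooden coaster, leaving the other things where they lie.

Things in the scene. Friction and masses are not known exactly. Their poses are not given: they have to be found in the camera images.
- jar: Clear glass jar holding binder clips, loose, 0.6-0.9 kg. Origin: centre of its underside, z up. Body 88 mm across to 55 mm height, neck 65 mm across, rim at 95 mm. Three right-hand threads on the neck, 75 mm over them, 3 mm thick, lead 24 mm a turn; upper ends (starts) at 0, 120, 240 deg from the jar's x axis, 86.5 mm high, running down clockwise (from above) for 225 deg.
- jar_lid: Steel screw lid, 0.13 kg, loose on the jar's threads. Origin: centre of the lower edge of its skirt, z up. Skirt 86 mm across, 78 inside, top plate 23 to 28 mm up; on it a round knurled knob, 48 mm across, its top 58 mm up. Its origin above the jar's underside: 82 to 85 mm at the start, 86.5 at the thread starts, about 78.5 after the drop, 72.2 when tight on the rim.
- lid_knob (a point): Point on the lid's axis at mid height of its knob, 43 mm above the lid's origin: grip here across any diameter, from above. The lid falls by its own weight when let go over the start gaps; once tight, more turning only spins the jar along. The closed jar is lifted by this knob (its body is too wide to grip).
- lid_lug (a point): One of the lid's three inward lugs (0, 120, 240 deg from the lid's x axis; this one at 0), 8 mm long, 3 mm thick; the point is 35.5 mm from the axis, 3 mm above the lid's origin. At the start each lug lies on a thread 25 to 65 deg clockwise of its start. Turned counter-clockwise the lid climbs 24 mm a turn to the start, then drops 8 mm.
- jar_start_0 (a point): Where a lug lies after the drop: middle of a 24 deg (15 mm) open gap just counter-clockwise of a thread start; 12 deg from the jar's x axis, 35.5 mm out, 82 mm above the underside. An upright rib ends the gap on its counter-clockwise side: it stops further backward turning, and blocks forward turning before the drop. Any lug may use any gap.
- jar_start_1 (a point): The same for the second gap, at 132 deg.
- jar_start_2 (a point): The same for the third gap, at 252 deg.
- jar_home_0 (a point): Where a lug lies when the lid is tight: 125 deg clockwise of thread start 0 (about 137 deg clockwise of the middle of the gap, going down 24 mm a turn), 35.5 mm from the axis, 75 mm above the underside.
- jar_home_1 (a point): The same for the second thread, 120 deg further counter-clockwise.
- jar_home_2 (a point): The same for the third thread, 240 deg further counter-clockwise.
- coaster: Round dark wooden coaster, flat, 100 mm in diameter and 8 mm thick, fixed on the leather desk pad, whose top is at z = 3.8 mm. Origin: centre of its underside. The jar's foot (88 mm) goes on it.
- mug: White mug, 84 mm in diameter, 91 mm high, with a handle; stands on the near side of the desk. Bystander. Origin: underside.
- stapler: Black stapler, 36x153x44 mm, lying on the near side. Bystander. Origin: centre of the underside.
- fountain_pen: Black fountain pen, 132 mm long, 14 mm high, lying between the jar's and the coaster's places. Bystander. Origin: centre of the underside.
- notebook: Black notebook, 148x110x16 mm, lying on the far side. Bystander. Origin: centre of the underside.
- eraser: Blue and white eraser, 21x52x12 mm, lying on the left of the desk pad. Bystander. Origin: centre of the underside.
- pencil_1: Yellow pencil, 180 mm long, 7 mm thick, lying on the far side of the desk pad. Bystander. Origin: centre of the underside.
Mind the look-alikes: they are no part of the job. There is more than one size of the jar_lid; the one meant has the size given above. There is more than one size of the coaster; the one meant has the size given above.

How it is judged:
By the outcome, as a careful person would: the job done as asked, in the order asked, and still so for the second after the job is handed in, with the robot touching nothing.
It also fails if it takes over 64 s, if anything falls off the work surface, if the arm or the gripper's body presses on something with over 40 N, if the wrist force passes 120 N, or if a joint passes its speed limit or range.

## Robot

A 7-joint arm with a two-finger parallel gripper is mounted at the origin on a cart in front of the work surface, level with it; the furniture and walls round the work are solid. World frame = base frame: x ahead of the robot, y to its left, z up, the work surface at z = 0. Lengths are in mm, angles in rad, forces in N, time in s.
With the tool pointing down it reaches from about 425 to 1025 mm from the base axis. Payload 9.4 kg.
Tool frame: the origin (TCP) lies midway between the tips of the shut fingers; the grasp point (between the pads) lies 19 mm behind it (r.hold_point_z is the z of the grasp point in the tool frame, in mm); z points along the fingers, y is the line along which they close (so a half turn about z gives the same grasp; the last joint's range is limited). The gripper opens to 93 mm and grips with 3 to 60 N. Pads are 15 mm wide; open, the fingers measure 128 mm over their backs; the gripper's body (75 mm by 188 mm) begins 65 mm behind the grasp point.
Start: joints at [-1.352, 0.599, -0.003, 1.599, 0.002, 0.943, -0.08], TCP at [211.346, 693.511, 218.618] pointing down, gripper open.
Joint ranges: [-2.57, 2.57], [-0.35, 1.97], [-1.29, 1.29], [0.11, 2.56], [-1.05, 4.19], [0.11, 1.86], [-2.63, 2.63]. Speed limits (rad/s): [2.22, 2.22, 3.01, 3.01, 3.14, 3.14, 3.14].

## Interface

Orientations are given as a unit quaternion [x, y, z, w].
In Python, from cell import r gives the robot as it stands.
- The arm moves only by the shell command python3 -m pendant 'ROWS' [OPENING] [FORCE]. ROWS is JSON, a list of rows, each a list of 2 entries, a list of its own where there are three numbers: the shift along the world's x, y, z scaled (see below), then the turn, a rotation vector about the world's x, y, z scaled (see below). In form: [[[x, y, z], [wx, wy, wz]], ...]. A call has 1 to 20 rows; each row shifts and turns the commanded pose from where the row before left it; what a row does not reach is not made up. The controller multiplies each number of a shift by 60 mm and each number of a turn by 4 degrees. A row lasts 1/8 s, in which the tool goes at most 62.5 mm and 10.7 degrees, less where a joint would pass 70% of its speed; a pose out of reach is approached as far as the arm can. A call with a number of a shift or a turn outside -1 to 1 is refused whole. A call with a gripper value outside its range is refused whole. OPENING is the gripper's target within -1 to 1 (shut at 1, half-way at 0, fully open at -1), set as the call begins (- or left out, the last holds). The fingers move at their own pace and stop on an object; FORCE is the grip in N (left out, the last holds). Time passes only in rows, so rows that do not move let the fingers close. It gives the time, the measured TCP pose, the force, the opening and the grip force at its end, in the units of the state.
- r.sense(): the state, without advancing time (a new reading comes with each control period).
- r.snapshot(name): name is "scene" or "top" or "wrist"; returns a dict with "img" (480x640x3 uint8, red, green, blue), "intrinsics" (3x3 intrinsics, pixels), "rvec" (rotation vector, rad) and "tvec" (3), from world to camera coordinates, as OpenCV has them. Camera axes: x right, y down, z forward; pixel columns grow to the right and rows downward; lengths in mm; the calibration is good to about 2 mm. A picture is of the moment at which its call begins. There is no depth.
- r.job_done(): hands the job in; it is judged then, once.
The state is a dict: "time_s": time; "joint_pos": joint angles; "dq": joint speeds; "tau": joint torques, N m; "position": TCP position; "ee_rot": TCP orientation; "contact_force": force on the tool from outside, world axes, zero at the start; "moment": the same for the moment, N m; "opening": opening from 0.0 (shut) to 1.0 (fully open); "gripper_force": force on a finger pad.
Only numpy, scipy, OpenCV 4.12 (cv2) and the standard library are available. Lean on these libraries where they do the work, as an engineer would, in place of code of your own. Each camera call takes 0.05 s, during which the arm holds its last target. There are 200 camera calls.

## Working session

There is one attempt and no reset: what is moved stays moved. The work goes in short steps, Python scripts to look and compute and a shell command to move; the robot and the scene stay as the last step left them, time stands still between calls to the robot, and variables do not carry over. Pictures are saved under pics/ and viewed, at most 10 in all, crops included, and the job is handed in when it is done.

```bash
mkdir -p pics; ls; python3 - <<'E'
from cell import r
import cv2,numpy as np
for n in("scene","top"):
    s=r.snapshot(n);cv2.imwrite(f"pics/{n}0.png",s["img"][:,:,::-1])
    R=cv2.Rodrigues(np.array(s["rvec"],float))[0];print(n,s["intrinsics"],(-R.T@np.array(s["tvec"]).ravel()).round(),R.round(2).tolist())
print(r.sense(),r.hold_point_z)
E
```

```text
pics
scene [[469.5059846    0.         324.33431498]
 [  0.         469.5059846  241.05302263]
 [  0.           0.           1.        ]] [ -55. -565.  751.] [[0.75, -0.66, 0.02], [-0.36, -0.44, -0.82], [0.55, 0.61, -0.57]]
top [[614.23618342   0.         314.59813723]
 [  0.         614.23618342 235.63205065]
 [  0.           0.           1.        ]] [ 360.  138. 1614.] [[0.02, -1.0, 0.02], [-0.99, -0.02, -0.15], [0.15, -0.02, -0.99]]
{'time_s': 0.1, 'joint_pos': array([-1.35166676,  0.60002385, -0.00254499,  1.60004213,  0.00179027,
        0.94289535, -0.07981023]), 'dq': array([-0.00154497, -0.00192532,  0.00010435, -0.00014174,  0.00047481,
       -0.00131537, -0.00065044]), 'tau': array([ 5.95157253e-03, -7.66561174e+01,  1.50251035e+00, -2.52935672e+01,
       -5.22946520e-02,  1.35720239e-02,  5.50593222e-05]), 'position': array([211.24560306, 693.09090275, 217.86442936]), 'ee_rot': array([ 1.47354279e-01,  9.89083540e-01, -6.81974647e-04, -4.13372035e-05]), 'contact_force': array([ 0.58284809,  0.1851543 , -0.37465144]), 'moment': array([-0.00487146,  0.08799786,  0.03239388]), 'gripper_force': 0.0, 'opening': 1.001965520740152} -18.8
```

View pics/top0.png

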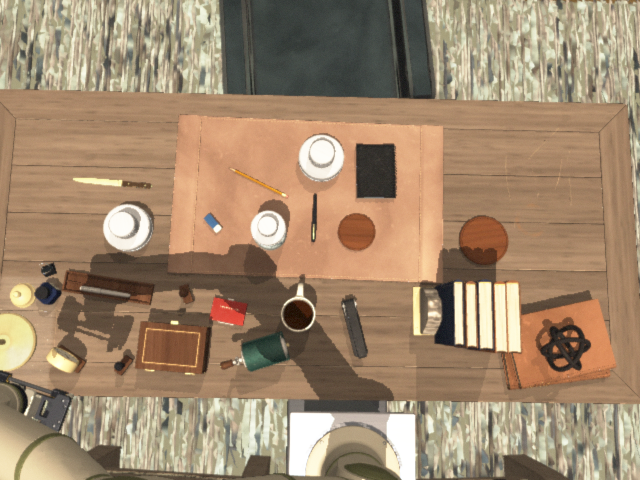

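View pics/scene0.png

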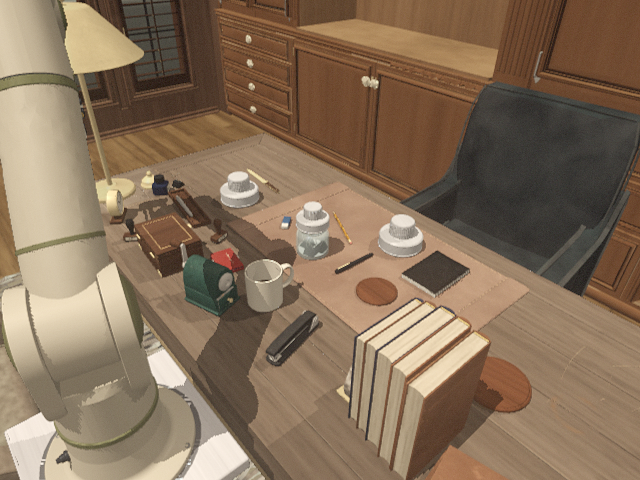

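The top view shows the jar with its lid at about (268,229) and the pad coaster at (357,231). The look-alikes are larger lids at (321,157) and (127,227) and a larger coaster at (483,240).

```bash
cat > h.py <<'E'
from cell import r
import cv2,numpy as np
def ray(s,uv,z):
    R=cv2.Rodrigues(np.array(s["rvec"],float))[0];t=np.array(s["tvec"],float).ravel()
    c=-R.T@t;d=R.T@np.linalg.inv(s["intrinsics"])@[uv[0],uv[1],1.]
    return c+d*(z-c[2])/d[2]
def blob(m,seed):
    n,l,st,ce=cv2.connectedComponentsWithStats(m.astype(np.uint8))
    k=l[seed[1],seed[0]];return (l==k).astype(np.uint8),st[k],ce[k]
E
python3 - <<'E'
from h import *
s=r.snapshot("top");im=s["img"];hsv=cv2.cvtColor(im,cv2.COLOR_RGB2HSV)
print(hsv[231,340:380:4].tolist(),hsv[231,330].tolist())
m=(hsv[...,2]<150)&(hsv[...,1]>100)
b,st,ce=blob(m,(357,231));print("coaster",st,ce,ray(s,ce,11.8))
c=max(cv2.findContours(b,0,2)[0],key=cv2.contourArea);print(cv2.minEnclosingCircle(c), cv2.fitEllipse(c))
e=cv2.fitEllipse(c);print(ray(s,e[0],11.8),(ray(s,(e[0][0]+e[1][0]/2,e[0][1]),11.8)-ray(s,(e[0][0]-e[1][0]/2,e[0][1]),11.8)))
cv2.imwrite("pics/topj.png",cv2.resize(im[195:265,225:385,::-1],None,fx=5,fy=5,interpolation=2))
s2=r.snapshot("scene");cv2.imwrite("pics/scj.png",cv2.resize(s2["img"][190:270,280:400,::-1],None,fx=6,fy=6,interpolation=2))
E
```

```text
[[10, 169, 142], [10, 168, 147], [10, 168, 146], [11, 170, 150], [10, 169, 148], [10, 168, 150], [10, 175, 146], [11, 171, 148], [9, 166, 146], [12, 113, 213]] [11, 113, 212]
coaster [     0      0    640    480 290850] [321.61821214 236.0112601 ] [602.47494354  86.75738589  11.8       ]
((319.5, 239.5), 399.30010986328125) ((319.81341552734375, 231.1611328125), (535.5411376953125, 790.6205444335938), 74.18077850341797)
[615.34335928  91.70700851  11.8       ] [   27.12176165 -1415.51163537     0.        ]
```

View pics/topj.png

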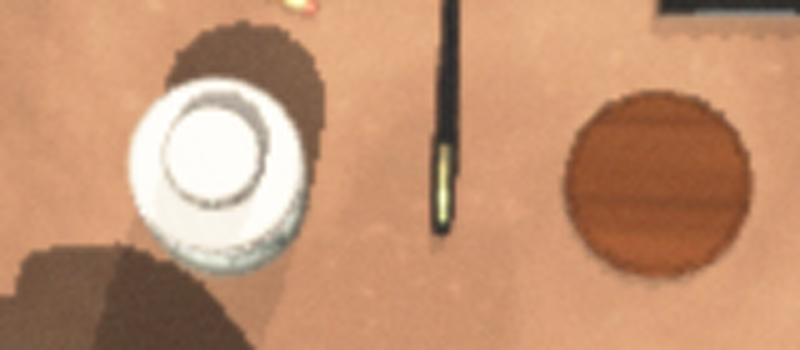

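View pics/scj.png

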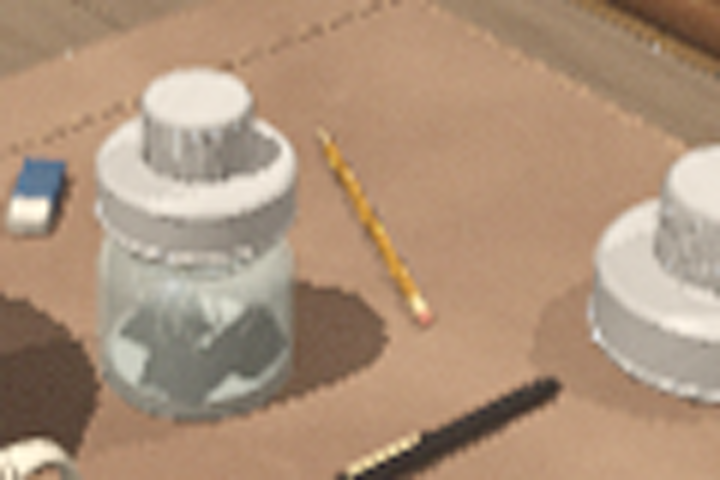

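The crops show the knob's top face at full-image (267.3,225.8) in top and (312.4,206.2) in scene. The coaster centre is at about (356.3,231.3) in top. Next I refine the coaster and triangulate the knob.

```bash
python3 - <<'E'
from h import *
s=r.snapshot("top");s2=r.snapshot("scene")
def circ(s,seed,z,w=28):
    hsv=cv2.cvtColor(s["img"],cv2.COLOR_RGB2HSV);m=((hsv[...,1]>140)&(hsv[...,2]<185)).astype(np.uint8)
    k=np.zeros_like(m);k[seed[1]-w:seed[1]+w,seed[0]-w:seed[0]+w]=1
    b,st,ce=blob(m&k,seed);c=max(cv2.findContours(b,0,1)[0],key=cv2.contourArea)
    P=np.array([ray(s,p[0],z)[:2] for p in c]);return cv2.minEnclosingCircle(P.astype(np.float32)),ray(s,ce,z).round(1),st
print("coaster",circ(s,(357,231),11.8),circ(s2,(377,291),11.8))
from scipy.optimize import least_squares
def proj(s,X):return cv2.projectPoints(np.array([X]),np.array(s["rvec"],float),np.array(s["tvec"],float),s["intrinsics"],None)[0].ravel()
f=lambda X:np.r_[proj(s,X)-[267.3,225.8],proj(s2,X)-[312.4,206.2]]
o=least_squares(f,[700,200,145.]);print("knobtop",o.x.round(1),o.fun.round(2))
print(ray(s,(267.3,225.8),145.),ray(s2,(312.4,206.2),145.))
q=np.array(r.sense()["ee_rot"]);R=cv2.Rodrigues(np.eye(3))[0]
from scipy.spatial.transform import Rotation as Ro
print(Ro.from_quat(q).as_matrix().round(3))
E
```

```text
coaster (((616.3352661132812, -4.668634414672852), 49.399532318115234), array([616.3,  -4.5,  11.8]), array([ 338,  214,   37,   37, 1068], dtype=int32)) (((2976.16650390625, 2153.977294921875), 3781.1748046875), array([650.4, 243.4,  11.8]), array([     0,      0,    640,    480, 306557], dtype=int32))
knobtop [605.5 222.4 144.7] [ 0.21 -0.28 -0.36  0.04]
[604.78386115 222.89079952 145.        ] [606.03002946 221.59083565 145.        ]
[[-0.957  0.291 -0.   ]
 [ 0.291  0.957 -0.001]
 [-0.    -0.001 -1.   ]]
```

```bash
python3 -m pendant '[[[0.3,-0.36,0],[0,0,0]],[[0.45,-0.54,0],[0,0,0]],[[0.45,-0.54,0],[0,0,0]],[[0.45,-0.54,0],[0,0,0]],[[0.45,-0.54,0],[0,0,0]],[[0.45,-0.54,0],[0,0,0]],[[0.45,-0.54,0],[0,0,0]],[[0.45,-0.54,0],[0,0,0]],[[0.45,-0.54,0],[0,0,0]],[[0.45,-0.54,0],[0,0,0]],[[0.45,-0.54,0],[0,0,0]],[[0.45,-0.54,0],[0,0,0]],[[0.45,-0.54,0],[0,0,0]],[[0.45,-0.54,0],[0,0,0]],[[0.3,-0.36,0],[0,0,0]],[[0,0,0],[0,0,0]]]' -1 10; python3 - <<'E'
from h import *
s=r.sense();print(s["joint_pos"].round(2),s["position"],s["ee_rot"])
s=r.snapshot("wrist");cv2.imwrite("pics/w1.png",s["img"][:,:,::-1])
R=cv2.Rodrigues(np.array(s["rvec"],float))[0];print((-R.T@np.array(s["tvec"]).ravel()).round())
E
```

```text
time_s: 2.3
position: [599.8, 226.5, 218.5]
ee_rot: [0.149, 0.989, -0.0, 0.0]
contact_force: [-0.3, 0.1, -0.3]
opening: 1.0
gripper_force: 0.0
[-0.46  0.5   0.01  1.8  -0.01  0.84  0.83] [599.81043332 226.45806014 218.54593443] [ 1.49415486e-01  9.88774331e-01 -4.21941584e-04  3.95403265e-04]
[533. 247. 386.]
```

View pics/w1.png

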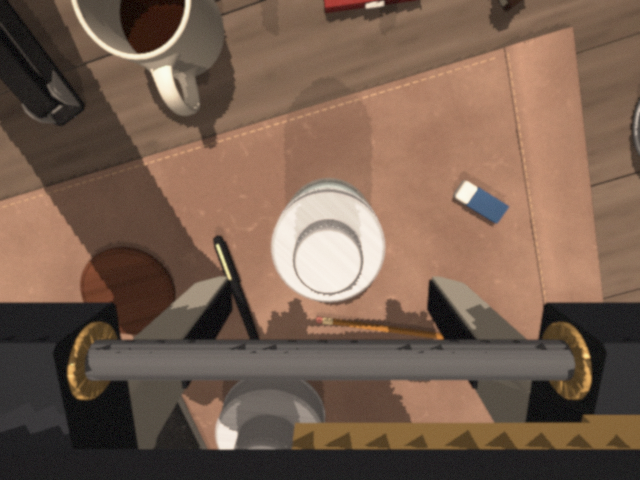

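The wrist view shows the knob's top face at about (328,258), between the open fingers. The pen, eraser and pencil are clear of the jar.

```bash
python3 - <<'E'
from h import *
s=r.snapshot("wrist");im=s["img"];print(ray(s,(328,258),144.7))
g=cv2.cvtColor(im,cv2.COLOR_RGB2GRAY)
b=((g>215)).astype(np.uint8);
for y in (240,250,258,266,275): print(y,g[y,285:372:3])
print(g[215:305:3,328])
E
python3 -m pendant '[[[0.09,-0.07,-0.15],[0,0,-1]],[[0,0,-0.15],[0,0,-1]],[[0,0,-0.15],[0,0,-1]],[[0,0,-0.15],[0,0,-1]],[[0,0,0],[0,0,-1]],[[0,0,0],[0,0,-1]],[[0,0,0],[0,0,-1]],[[0,0,0],[0,0,-1]],[[0,0,0],[0,0,-1]],[[0,0,0],[0,0,-1]],[[0,0,0],[0,0,0]]]'
```

```text
[603.74300787 225.73501644 144.7       ]
240 [240 239 237 204 141 159 192 230 238 237 239 240 240 237 236 237 238 239
 239 240 223 174 134 130 205 237 237 238 240]
250 [235 236 223 160 227 240 240 240 240 239 237 238 238 238 241 240 239 236
 237 238 239 238 241 218 139 227 239 239 239]
258 [238 238 161 222 241 239 239 238 240 239 239 241 239 238 237 238 239 242
 240 239 235 236 239 238 197 182 239 241 240]
266 [239 237 167 229 239 239 238 241 240 239 240 240 240 240 239 239 238 238
 238 239 241 241 239 236 216 163 241 241 240]
275 [239 239 236 162 236 236 238 238 239 240 241 240 240 239 239 241 240 240
 239 239 238 238 240 235 150 235 239 240 240]
[219 220 185 134 141 168 218 238 237 235 239 240 241 238 238 238 238 240
 240 239 240 240 241 242 241 239 235 142 231 208]
time_s: 3.78
position: [602.8, 226.7, 182.6]
ee_rot: [0.476, 0.88, 0.0, -0.0]
contact_force: [0.1, -0.5, -0.4]
opening: 1.0
gripper_force: 0.0
```

```bash
python3 - <<'E'
from h import *
s=r.snapshot("wrist");im=s["img"];g=cv2.cvtColor(im,cv2.COLOR_RGB2GRAY)
print(r.sense()["position"],r.sense()["joint_pos"].round(2))
for Z in (144.7,):
  c=cv2.projectPoints(np.array([[605.,223.,Z]]),np.array(s["rvec"],float),np.array(s["tvec"],float),s["intrinsics"],None)[0].ravel();print(c)
b,st,ce=blob(g>222,(int(c[0]),int(c[1])));print(st,ce,ray(s,ce,144.7))
y=int(c[1]);print(g[y,::1][int(c[0])-60:int(c[0])+60:4])
cv2.imwrite("pics/w2.png",im[:,:,::-1])
E
```

```text
[602.94116467 226.35086775 182.61867556] [-0.58  0.55  0.21  1.84 -0.15  0.77  0.28]
[328.72457479 274.16085145]
[ 295  241   74   51 2612] [334.62098009 265.52679939] [604.96021177 229.24266019 144.7       ]
[163 236 242 241 221 196 169 238 240 240 239 239 239 239 240 240 240 239
 240 240 240 240 240 239 240 231 128 147 148 238]
```

View pics/w2.png

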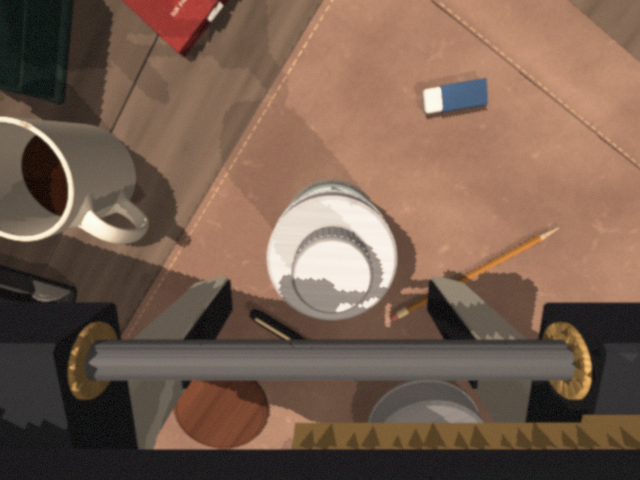

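The knob face is now at about (332,275) in the wrist view. Averaged with the other views, that puts the axis at about (606,223).

```bash
python3 -m pendant '[[[0.05,-0.05,-0.2],[0,0,0]],[[0,0,-0.3],[0,0,0]],[[0,0,-0.2],[0,0,0]],[[0,0,0],[0,0,0]],[[0,0,0],[0,0,0]]]'
```

```text
time_s: 4.45
position: [606.9, 221.9, 140.6]
ee_rot: [0.477, 0.879, -0.0, 0.0]
contact_force: [0.7, 0.1, 0.9]
opening: 1.0
gripper_force: 0.0
```

```bash
python3 -m pendant '[[[-0.01,0.015,-0.18],[0,0,0]],[[0,0,-0.18],[0,0,0]],[[0,0,0],[0,0,0]],[[0,0,0],[0,0,0]]]'; python3 -m pendant '[[[0,0,0],[0,0,0]],[[0,0,0],[0,0,0]],[[0,0,0],[0,0,0]],[[0,0,0],[0,0,0]],[[0,0,0],[0,0,0]],[[0,0,0],[0,0,0]]]' 0.6 10;python3 -m pendant '[[[0,0,0],[0,0,0]],[[0,0,0],[0,0,0]]]' ; python3 - <<'E'
from h import *
s=r.sense();print(s["position"],s["contact_force"],s["moment"],s["opening"],s["gripper_force"])
E
```

```text
time_s: 4.95
position: [606.2, 222.8, 119.0]
ee_rot: [0.477, 0.879, -0.0, 0.0]
contact_force: [-0.0, 0.1, 0.5]
opening: 0.999
gripper_force: 0.0
time_s: 5.7
position: [606.2, 222.9, 119.1]
ee_rot: [0.477, 0.879, 0.0, 0.0]
contact_force: [0.7, -0.6, 1.1]
opening: 0.514
gripper_force: 10.0
time_s: 5.95
position: [606.2, 222.9, 119.0]
ee_rot: [0.477, 0.879, 0.0, 0.0]
contact_force: [-0.2, -0.2, 1.5]
opening: 0.514
gripper_force: 10.0
[606.17177528 222.85364529 119.04839667] [-0.20231953 -0.17624739  1.46098852] [ 0.00107014 -0.02729278  0.02104129] 0.5140483587835291 9.999538511037827
```

Gripped: the opening is 47.8 mm, which matches the 48 mm knob. Now I turn backward, following the helix.

```bash
python3 -m pendant '[[[0,0,0.0045],[0,0,1]],[[0,0,0.0045],[0,0,1]],[[0,0,0.0045],[0,0,1]],[[0,0,0.0045],[0,0,1]],[[0,0,0.0045],[0,0,1]],[[0,0,0.0045],[0,0,1]]]'; python3 -m pendant '[[[0,0,0.0045],[0,0,1]],[[0,0,0.0045],[0,0,1]],[[0,0,0.0045],[0,0,1]],[[0,0,0.0045],[0,0,1]],[[0,0,0],[0,0,0]]]' ; python3 - <<'E'
from h import *
s=r.sense();print(s["position"],s["contact_force"],s["moment"],s["opening"],s["joint_pos"].round(2))
E
```

```text
time_s: 6.7
position: [606.2, 222.8, 120.6]
ee_rot: [0.283, 0.959, -0.0, 0.0]
contact_force: [0.2, -0.3, 0.6]
opening: 0.512
gripper_force: 10.0
time_s: 7.32
position: [606.2, 222.7, 121.7]
ee_rot: [0.148, 0.989, 0.0, -0.0]
contact_force: [0.4, 0.2, 0.6]
opening: 0.511
gripper_force: 10.0
[606.21345618 222.6515993  121.71364847] [0.39504015 0.22355583 0.63314758] [-0.03225145  0.01521574  0.03230666] 0.5110112689156232 [-0.43  0.62 -0.02  1.87  0.02  0.66  0.82]
```

```bash
cat > m.py <<'E'
from h import *
s=r.sense();print("  F",s["contact_force"].round(1),"M",s["moment"].round(3),"z",s["position"][2].round(1),"q7",s["joint_pos"][6].round(2))
E
python3 -m pendant '[[[0,0,0.0045],[0,0,1]],[[0,0,0.0045],[0,0,1]]]' >/dev/null; python3 m.py
python3 -m pendant '[[[0,0,0.0045],[0,0,1]],[[0,0,0.0045],[0,0,1]]]' >/dev/null; python3 m.py
python3 -m pendant '[[[0,0,0.0045],[0,0,1]],[[0,0,0],[0,0,1]]]' >/dev/null; python3 m.py
python3 -m pendant '[[[0,0,0],[0,0,1]],[[0,0,0],[0,0,1]]]' >/dev/null; python3 m.py
```

```text
F [-0.  -0.1 -0.2] M [ 0.003 -0.03  -0.019] z 122.3 q7 0.92
  F [-0.6 -0.3  0.5] M [ 0.023 -0.007  0.012] z 122.7 q7 1.03
  F [-1.1 -0.6 -0.4] M [0.031 0.029 0.005] z 122.8 q7 1.13
  F [ 1.9 -0.5 -1.8] M [-0.153 -0.525 -0.042] z 122.8 q7 1.23
```

```bash

python3 -m pendant '[[[0,0,0],[0,0,0]]]' >/dev/null; python3 m.py
python3 -m pendant '[[[0,0,0],[0,0,1]]]' >/dev/null; python3 m.py
python3 -m pendant '[[[0,0,0],[0,0,1]]]' >/dev/null; python3 m.py
python3 -m pendant '[[[0,0,0],[0,0,0]]]' >/dev/null; python3 m.py
```

```text
F [ 0.3  0.3 -1.5] M [-0.046 -0.142 -0.   ] z 122.8 q7 1.23
  F [ 0.4  1.  -2. ] M [ 0.065 -0.103 -0.141] z 122.9 q7 1.29
  F [-0.2 -0.9 -2.1] M [ 0.017 -0.1   -0.137] z 122.9 q7 1.34
  F [ 0.7 -0.3 -1.2] M [ 0.078 -0.052 -0.016] z 122.9 q7 1.34
```

The moment about z jumps to -0.14 N m while turning, so the lug is at the rib, and Fz shows the lid hanging free. I back off 5° and release.

```bash

python3 -m pendant '[[[0,0,0],[0,0,-0.6]],[[0,0,0],[0,0,-0.6]],[[0,0,0],[0,0,0]]]' >/dev/null; python3 m.py
python3 -m pendant '[[[0,0,0],[0,0,0]],[[0,0,0],[0,0,0]],[[0,0,0],[0,0,0]],[[0,0,0],[0,0,0]]]' 0.2; python3 m.py
python3 - <<'E'
from h import *
s2=r.snapshot("scene");cv2.imwrite("pics/sc2.png",cv2.resize(s2["img"][150:270,260:400,::-1],None,fx=5,fy=5,interpolation=2))
E
```

```text
F [ 0.9  0.1 -0.7] M [ 0.036 -0.019 -0.007] z 123.1 q7 1.27
time_s: 9.7
position: [606.2, 222.8, 123.1]
ee_rot: [-0.159, 0.987, 0.0, 0.0]
contact_force: [0.4, -0.0, -1.3]
opening: 0.515
gripper_force: 10.0
  F [ 0.4 -0.  -1.3] M [0.064 0.02  0.021] z 123.1 q7 1.28
```

View pics/sc2.png

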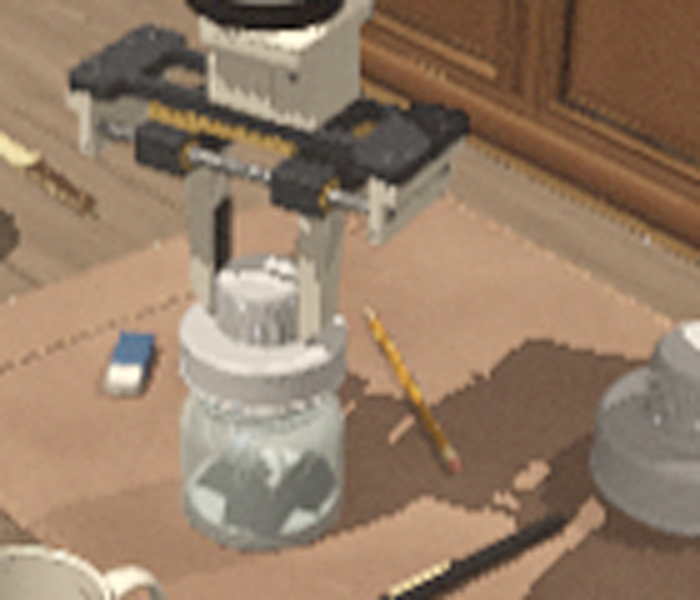

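The lid is still gripped: 0.2 is narrower than the knob, so I need a negative value to open.

```bash

python3 -m pendant '[[[0,0,0],[0,0,0]],[[0,0,0],[0,0,0]],[[0,0,0],[0,0,0]],[[0,0,0],[0,0,0]]]' -0.4; python3 m.py
python3 - <<'E'
from h import *
s2=r.snapshot("scene");cv2.imwrite("pics/sc3.png",cv2.resize(s2["img"][150:270,260:400,::-1],None,fx=5,fy=5,interpolation=2))
E
```

```text
time_s: 10.25
position: [606.2, 222.8, 123.1]
ee_rot: [-0.159, 0.987, 0.0, 0.0]
contact_force: [-0.5, 0.9, 0.0]
opening: 0.699
gripper_force: 0.0
  F [-0.5  0.9  0. ] M [ 0.032 -0.015  0.025] z 123.1 q7 1.28
```

View pics/sc3.png

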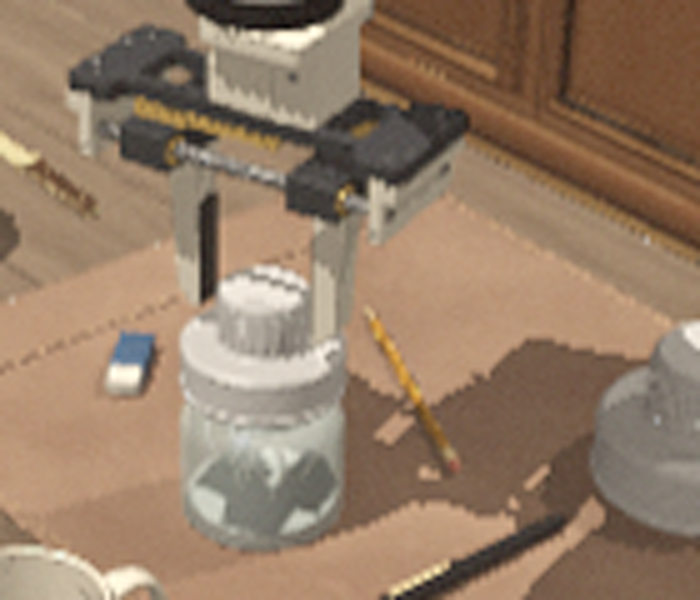

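The lid has dropped: its skirt bottom moved about 15 crop px down, from 405 to 420, which is about 8 mm. I regrip lower and screw forward along the helix.

```bash

python3 -m pendant '[[[0,0,-0.08],[0,0,0]],[[0,0,-0.08],[0,0,0]],[[0,0,0],[0,0,0]],[[0,0,0],[0,0,0]]]'; python3 m.py
python3 -m pendant '[[[0,0,0],[0,0,0]],[[0,0,0],[0,0,0]],[[0,0,0],[0,0,0]],[[0,0,0],[0,0,0]],[[0,0,0],[0,0,0]]]' 0.6 12; python3 m.py
python3 -m pendant '[[[0,0,-0.003],[0,0,-1]],[[0,0,-0.0045],[0,0,-1]],[[0,0,-0.0045],[0,0,-1]],[[0,0,-0.0045],[0,0,-1]]]'>/dev/null; python3 m.py
python3 -m pendant '[[[0,0,-0.0045],[0,0,-1]],[[0,0,-0.0045],[0,0,-1]],[[0,0,-0.0045],[0,0,-1]],[[0,0,-0.0045],[0,0,-1]]]'>/dev/null; python3 m.py
```

```text
time_s: 10.8
position: [606.1, 222.8, 113.4]
ee_rot: [-0.159, 0.987, -0.0, -0.0]
contact_force: [1.0, 0.1, 0.6]
opening: 0.701
gripper_force: 0.0
  F [1.  0.1 0.6] M [ 0.084  0.014 -0.003] z 113.4 q7 1.27
time_s: 11.42
position: [606.2, 222.8, 113.6]
ee_rot: [-0.159, 0.987, 0.0, 0.0]
contact_force: [0.2, 0.8, 1.4]
opening: 0.514
gripper_force: 12.0
  F [0.2 0.8 1.4] M [0.066 0.014 0.042] z 113.6 q7 1.27
  F [-0.3  0.1  0.1] M [0.122 0.057 0.013] z 112.5 q7 1.06
  F [-1.1 -0.6  0.6] M [ 0.063 -0.01  -0.012] z 111.5 q7 0.86
```

```bash

python3 -m pendant '[[[0,0,-0.0045],[0,0,-1]],[[0,0,-0.0045],[0,0,-1]],[[0,0,-0.0045],[0,0,-1]],[[0,0,-0.0045],[0,0,-1]]]'>/dev/null; python3 m.py
python3 -m pendant '[[[0,0,-0.0045],[0,0,-1]],[[0,0,-0.0045],[0,0,-1]],[[0,0,-0.0045],[0,0,-1]],[[0,0,-0.0045],[0,0,-1]]]'>/dev/null; python3 m.py
python3 -m pendant '[[[0,0,-0.0045],[0,0,-1]],[[0,0,-0.0045],[0,0,-1]],[[0,0,-0.0045],[0,0,-1]],[[0,0,-0.0045],[0,0,-1]]]'>/dev/null; python3 m.py
python3 -m pendant '[[[0,0,-0.0045],[0,0,-1]],[[0,0,-0.0045],[0,0,-1]],[[0,0,-0.0045],[0,0,-1]],[[0,0,-0.0045],[0,0,-1]]]'>/dev/null; python3 m.py
python3 -m pendant '[[[0,0,-0.002],[0,0,-1]],[[0,0,-0.002],[0,0,-1]]]'>/dev/null; python3 m.py
```

```text
F [ 0.3 -0.3  0.3] M [0.017 0.013 0.002] z 110.4 q7 0.65
  F [-0.1  0.3  1.1] M [-0.029  0.033  0.025] z 109.3 q7 0.45
  F [0.5 0.1 1. ] M [-0.061  0.004  0.008] z 108.2 q7 0.25
  F [-0.4  0.4  0.6] M [-0.013  0.016  0.055] z 107.2 q7 0.05
  F [-0.4  0.  -1.1] M [-0.025  0.025 -0.027] z 106.7 q7 -0.05
```

```bash

python3 -m pendant '[[[0,0,-0.001],[0,0,-1]],[[0,0,-0.001],[0,0,-1]],[[0,0,-0.001],[0,0,-1]],[[0,0,-0.001],[0,0,-1]]]'>/dev/null; python3 m.py
python3 -m pendant '[[[0,0,0],[0,0,-1]],[[0,0,0],[0,0,-1]]]'>/dev/null; python3 m.py
python3 -m pendant '[[[0,0,0],[0,0,-1]],[[0,0,0],[0,0,-1]]]'>/dev/null; python3 m.py
python3 -m pendant '[[[0,0,0],[0,0,-1]],[[0,0,0],[0,0,-1]]]'>/dev/null; python3 m.py
python3 -m pendant '[[[0,0,0],[0,0,-1]],[[0,0,0],[0,0,-1]]]'>/dev/null; python3 m.py
```

```text
F [ 0.3  1.1 -1.2] M [ 0.022  0.011 -0.042] z 106.5 q7 -0.25
  F [-0.7  1.3 -0.5] M [-0.033  0.042 -0.056] z 106.5 q7 -0.35
  F [-0.5 -0.3 -0.8] M [-0.052  0.041 -0.032] z 106.5 q7 -0.45
  F [-0.  -0.8  0.1] M [-0.084 -0.003  0.09 ] z 106.5 q7 -0.55
  F [ 0.5  1.1 -0. ] M [-0.129  0.041  0.107] z 106.5 q7 -0.65
```

```bash

python3 -m pendant '[[[0,0,0],[0,0,-1]],[[0,0,0],[0,0,-1]],[[0,0,0],[0,0,-1]],[[0,0,0],[0,0,-1]]]' 0.6 30 >/dev/null; python3 m.py
python3 -m pendant '[[[0,0,-0.01],[0,0,-1]],[[0,0,-0.005],[0,0,-1]]]'>/dev/null; python3 m.py
python3 -m pendant '[[[0,0,0],[0,0,-1]],[[0,0,0],[0,0,-1]]]'>/dev/null; python3 m.py
python3 -m pendant '[[[0,0,0],[0,0,-1]],[[0,0,0],[0,0,-1]]]'>/dev/null; python3 m.py
```

```text
F [-0.7 -0.5 -0.4] M [-0.089  0.089  0.158] z 106.5 q7 -0.86
  F [ 0.2 -0.2  8.3] M [-0.178  0.367  0.222] z 106.5 q7 -0.96
  F [0.5 0.1 6.3] M [-0.161  0.174  0.239] z 106.5 q7 -1.07
  F [0.2 0.  6.7] M [-0.224  0.211  0.27 ] z 106.5 q7 -1.17
```

The moment keeps rising with load at 192° total and a constant z, so the lid is tight and the jar spins along with it. Now I lift.

```bash

python3 -m pendant '[[[0,0,0.015],[0,0,0]],[[0,0,0],[0,0,0]],[[0,0,0],[0,0,0]],[[0,0,0.05],[0,0,0]],[[0,0,0.1],[0,0,0]],[[0,0,0.15],[0,0,0]],[[0,0,0.15],[0,0,0]],[[0,0,0.15],[0,0,0]],[[0,0,0.1],[0,0,0]],[[0,0,0.05],[0,0,0]],[[0,0,0],[0,0,0]]]' 0.6 45; python3 m.py
python3 -m pendant '[[[0.005,-0.1,0],[0,0,0]],[[0.01,-0.2,0],[0,0,0]],[[0.01,-0.3,0],[0,0,0]],[[0.015,-0.35,0],[0,0,0]],[[0.02,-0.35,0],[0,0,0]],[[0.02,-0.35,0],[0,0,0]],[[0.02,-0.35,0],[0,0,0]],[[0.02,-0.35,0],[0,0,0]],[[0.015,-0.35,0],[0,0,0]],[[0.015,-0.35,0],[0,0,0]],[[0.01,-0.3,0],[0,0,0]],[[0.005,-0.2,0],[0,0,0]],[[0.005,-0.15,0],[0,0,0]],[[0,-0.09,0],[0,0,0]],[[0,0,0],[0,0,0]],[[0,0,0],[0,0,0]]]'; python3 m.py
python3 - <<'E'
from h import *
for n in("scene","top"):
    cv2.imwrite(f"pics/{n}4.png",r.snapshot(n)["img"][:,:,::-1])
a=cv2.imread("pics/scene4.png")[120:340,240:480];cv2.imwrite("pics/s4.png",cv2.resize(a,None,fx=2.7,fy=2.7,interpolation=2))
E
```

```text
time_s: 18.8
position: [606.1, 222.9, 151.7]
ee_rot: [0.999, 0.055, 0.0, -0.0]
contact_force: [-0.5, 0.9, -9.4]
opening: 0.509
gripper_force: 45.0
  F [-0.5  0.9 -9.4] M [-0.012  0.113  0.043] z 151.7 q7 -1.22
time_s: 20.8
position: [616.3, -3.8, 151.5]
ee_rot: [0.998, 0.055, -0.0, -0.0]
contact_force: [0.3, -0.1, -9.9]
opening: 0.511
gripper_force: 45.0
  F [ 0.3 -0.1 -9.9] M [ 0.043  0.126 -0.013] z 151.5 q7 -0.88
```

View pics/s4.png

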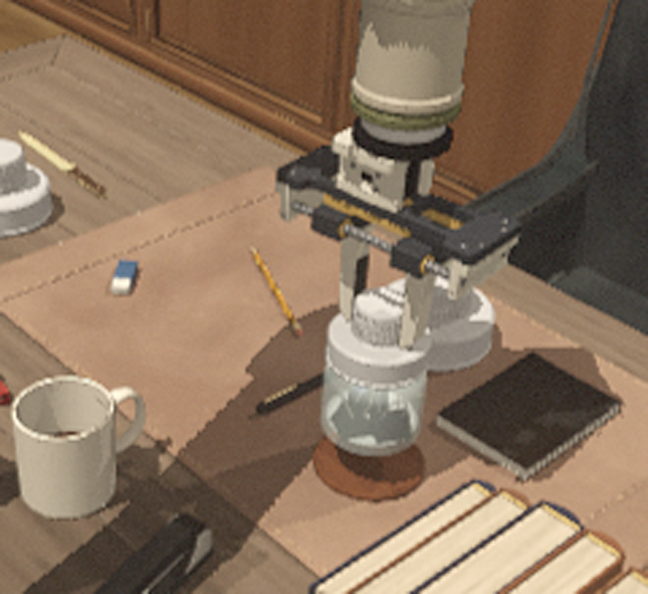

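The jar hangs upright and closed over the coaster. I lower it.

```bash

python3 -m pendant '[[[0,-0.01,-0.1],[0,0,0]],[[0,0,-0.15],[0,0,0]],[[0,0,-0.15],[0,0,0]],[[0,0,-0.1],[0,0,0]],[[0,0,-0.05],[0,0,0]],[[0,0,0],[0,0,0]],[[0,0,0],[0,0,0]]]'; python3 m.py
python3 -m pendant '[[[0,0,-0.03],[0,0,0]],[[0,0,0],[0,0,0]],[[0,0,0],[0,0,0]]]'>/dev/null; python3 m.py
python3 -m pendant '[[[0,0,-0.02],[0,0,0]],[[0,0,0],[0,0,0]],[[0,0,0],[0,0,0]]]'>/dev/null; python3 m.py
```

```text
time_s: 21.78
position: [616.5, -5.3, 118.8]
ee_rot: [0.999, 0.054, 0.0, 0.0]
contact_force: [0.5, -0.2, -10.2]
opening: 0.512
gripper_force: 45.0
  F [  0.5  -0.2 -10.2] M [0.02  0.171 0.017] z 118.8 q7 -0.84
  F [ -0.5  -0.2 -10.5] M [0.007 0.11  0.064] z 116.8 q7 -0.84
  F [ -0.6  -0.1 -10. ] M [-0.08   0.177  0.024] z 115.6 q7 -0.84
```

```bash

python3 -m pendant '[[[0,0,-0.015],[0,0,0]],[[0,0,0],[0,0,0]],[[0,0,0],[0,0,0]]]'>/dev/null; python3 m.py
python3 -m pendant '[[[0,0,-0.012],[0,0,0]],[[0,0,0],[0,0,0]],[[0,0,0],[0,0,0]]]'>/dev/null; python3 m.py
python3 - <<'E'
from h import *
s=r.snapshot("top");cv2.imwrite("pics/t5.png",s["img"][:,:,::-1])
E
```

```text
F [-0.2  0.1 -9.2] M [ 0.042  0.124 -0.016] z 114.7 q7 -0.83
  F [-3.1  1.2  1.5] M [ 0.16   0.822 -0.006] z 114.5 q7 -0.83
```

Contact comes at z 114.5, as predicted. I release and retreat.

```bash

python3 -m pendant '[[[0,0,0],[0,0,0]],[[0,0,0],[0,0,0]],[[0,0,0],[0,0,0]],[[0,0,0],[0,0,0]],[[0,0,0],[0,0,0]],[[0,0,0],[0,0,0]]]' -0.8; 
python3 -m pendant '[[[0,0,0.2],[0,0,0]],[[0,0,0.4],[0,0,0]],[[0,0,0.6],[0,0,0]],[[0,0,0.6],[0,0,0]],[[-0.3,0.4,0.4],[0,0,0]],[[-0.4,0.6,0],[0,0,0]],[[-0.4,0.6,0],[0,0,0]],[[-0.4,0.6,0],[0,0,0]],[[-0.4,0.6,0],[0,0,0]],[[-0.4,0.6,0],[0,0,0]],[[-0.3,0.3,0],[0,0,0]],[[0,0,0],[0,0,0]],[[0,0,0],[0,0,0]]]'
python3 - <<'E'
from h import *
a=r.snapshot("top");b=r.snapshot("scene")
A=cv2.resize(a["img"][130:280,200:400,::-1],(600,450),interpolation=2);B=cv2.resize(b["img"][210:310,330:430,::-1],(450,450),interpolation=2)
cv2.imwrite("pics/f.png",cv2.resize(np.hstack([A,B]),(800,343)))
E
```

```text
time_s: 24.08
position: [616.4, -5.2, 114.0]
ee_rot: [0.999, 0.055, 0.0, 0.0]
contact_force: [-0.1, 0.6, 0.8]
opening: 0.902
gripper_force: 0.0
time_s: 25.7
position: [461.0, 216.2, 246.6]
ee_rot: [0.999, 0.054, 0.0, -0.0]
contact_force: [1.4, 0.1, 0.3]
opening: 0.902
gripper_force: 0.0
```

View pics/f.png

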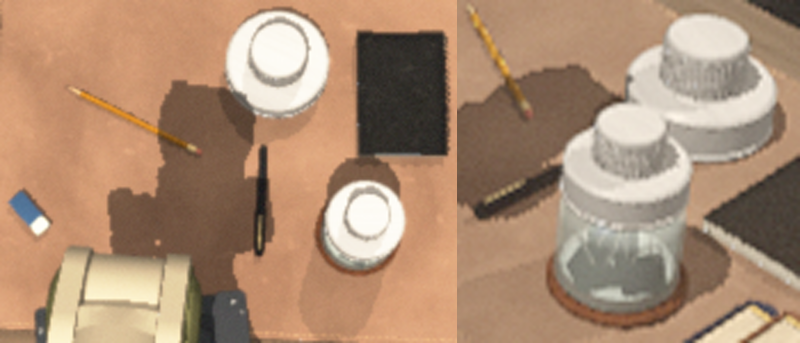

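The jar stands upright, closed, on the coaster, and the bystanders are untouched. One quick check of the centring.

```bash
python3 - <<'E'
from h import *
s=r.snapshot("top");b=r.snapshot("scene")
print(ray(s,(361.1,223.3),142.))
hsv=cv2.cvtColor(b["img"],cv2.COLOR_RGB2HSV)
def px(s,X):return cv2.projectPoints(np.array([X],float),np.array(s["rvec"],float),np.array(s["tvec"],float),s["intrinsics"],None)[0].ravel()
# knob top from scene crop (631,122): scale 343/450*4.5
k=343/450*4.5;print(ray(b,(330+(631-457)/k-.4,210+122/k-.4),142.))
# coaster in scene: extreme left/right pixels vs projected circle
m=(hsv[...,1]>140)&(hsv[...,2]<200)
y,x=np.nonzero(m[285:306,345:390]);print("coaster px",x.min()+345,x.max()+345,y.max()+285)
P=np.array([px(b,[616.3+50*np.cos(t),-4.6+50*np.sin(t),11.8]) for t in np.linspace(0,6.28,90)]);print(P.min(0),P.max(0))
P=np.array([px(b,[616.3+44*np.cos(t),-4.6+44*np.sin(t),11.8]) for t in np.linspace(0,6.28,90)]);print("foot if centred",P.min(0),P.max(0), "seen", 330+(557-457)/k,330+(683-457)/k,210+310/k)
E
```

```text
[615.8736939  -4.871254  142.       ]
[617.5463131   -3.75509787 142.        ]
coaster px 356 389 304
[354.76638973 276.46510538] [396.34207929 303.6589957 ]
foot if centred [357.25269327 277.9886104 ] [393.83070326 301.91215049] seen 359.1545189504373 395.88921282798833 300.3790087463557
```

The jar is centred to within 1–2 mm, so I hand it in.

```bash
python3 -c "
from cell import r
print(r.job_done())"
```

```text
the job is handed in; nothing more can be done
None
```

I turned the lid back until it dropped, screwed it down tight, and stood the closed jar upright on the coaster, centred to within about 1–2 mm; the other things on the desk pad look unmoved, and the job is handed in.

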